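# Set the flower dryer to three dots and start it

## Task

On the round flower dryer, push the tab of the programme dial round with your fingertips, without taking the tab between them, until it clicks in pointing at the mark with three dots; only then press the start button in front of the dial fully in and let it spring back. Leave the dryer's head seated where it is on its trays and do not disturb the jar of dried flowers, the ribbon spool or the cone of twine around it.

Things in the scene. Friction and masses are not known exactly. Their poses are not given: they have to be found in the camera images.
- head: Round white plastic power head of a stackable dryer, 336 mm wide, 1.3 kg, resting loose on white trays 124 mm high, located by a 10 mm skirt. Origin: centre of its underside, on the dial's axis; z up, its -x points to the front (start button). Mid housing: 86 mm radius, flat top (the panel) 58 mm above the origin; round it a sloping dome, 40 mm high at 98 mm radius, 14 mm at the rim.
- dial_axis (a point): Where the dial's vertical axis meets the panel, 58 mm above the head's origin; axes as the head's. Round it on the panel, at 69 mm radius, are six marks of flat black dots, 60 degrees apart: one dot at the back (head +x), then clockwise from above two, three, four (at the front), five and six dots.
- dial (a joint): Angle of the dial, rad, growing clockwise from above, without end stops: 0 points the tab at one dot, pi/3 at two, 2 pi/3 at three dots, and so on; values 2 pi apart are the same setting. A spring detent holds each setting and draws the dial into the nearer one from up to 30 degrees off; about 2 to 4 N on the tab steps it over.
- tab (a point): Middle of the dial's tab, 37 mm from the axis, 15 mm above the panel; x points out from the axis, y across the tab, z up. The dial is a grey disc of 46 mm radius, 6 mm thick, lying on the panel; its one tab is an upright plate on the disc, 9 mm thick, from 23 to 51 mm from the axis, its top 28 mm above the panel. The tab points at the chosen mark.
- mark3 (a point): Centre of the three-dot mark on the panel, 69 mm from the dial's axis, 120 degrees clockwise (seen from above) from the head's +x.
- start (a joint): Start button, m pressed in: 0 out, 0.006 fully in. It springs back; fully in takes about 5 N. Pressed counts from 0.0045.
- start_top (a point): Centre of the top of the round white start button, 26 mm in diameter, in a grey collar 42 mm across, on a pod at the front of the head 118 mm from the dial's axis. Its top is 63 mm above the head's origin (5 mm above the panel) and 6 mm proud of its collar. Moves down with the button.
- head_front (a point): Point on the front rim of the head, 160 mm in front of the dial's axis and 14 mm above the head's origin.
- flower_jar: Bystander: glass jar 64 mm in diameter, 98 mm high, with dried flowers up to about 190 mm high; origin at the centre of its foot, z up.
- ribbon_spool: Bystander: ribbon spool lying flat, 72 mm in diameter, 32 mm high; origin at the centre of its underside, z up.
- twine_cone: Bystander: cone of twine 72 mm in diameter at the foot, 90 mm high; origin at the centre of its foot, z up.

How it is judged (in metres and radians):
On the way, in this order (a step that is already met when the one before it is completed fails the run):
1. the tab points at the three-dot mark ((value of joint dial between 1.8944 and 2.2944 rad or value of joint dial between 8.1776 and 8.5776 rad or value of joint dial between -4.3888 and -3.9888 rad)), for 0.2 s.
2. the start button is pressed in (value of joint start above 0.0045 m), for 0.05 s.
At the end, for the whole second after the job is handed in: The tab rests at the three-dot mark (within 0.2 rad); start was pressed at least 4.5 mm with it there and is out again (within 1.5 mm); the head has moved under 12 mm, its front rim under 15 mm; jar, spool and cone have moved under 20 mm and stand upright ((value of joint dial between 1.8944 and 2.2944 rad or value of joint dial between 8.1776 and 8.5776 rad or value of joint dial between -4.3888 and -3.9888 rad) and velocity of joint dial between -0.1 and 0.1 rad/s and value of joint start below 0.0015 m and distance of head from where it was at the start of the episode below 0.012 m and distance of head_front from where it was at the start of the episode below 0.015 m and linear speed of head below 0.02 m/s and distance of each of flower_jar, ribbon_spool, twine_cone from where it was at the start of the episode below 0.02 m and angle between each of flower_jar, ribbon_spool, twine_cone's own z axis and vertical below 0.3 rad); the robot touches nothing.
It fails at once if the start button is pressed while the tab is not at the three-dot mark (value of joint start above 0.003 m and not (value of joint dial between 1.8944 and 2.2944 rad or value of joint dial between 8.1776 and 8.5776 rad or value of joint dial between -4.3888 and -3.9888 rad)).
It fails at once if the tab is taken between the fingers instead of pushed (x of the grasp point in the frame of tab between -0.018 and 0.018 m and y of the grasp point in the frame of tab between -0.006 and 0.006 m and z of the grasp point in the frame of tab between -0.03 and 0.022 m).
It fails at once if the head is lifted, shoved or turned on its trays (distance of head from where it was at the start of the episode above 0.012 m or distance of head_front from where it was at the start of the episode above 0.015 m or angle between head's own z axis and vertical above 0.08 rad).
It fails at once if the jar, the spool or the cone is moved, lifted or tipped (distance of any of flower_jar, ribbon_spool, twine_cone from where it was at the start of the episode above 0.02 m or angle between any of flower_jar, ribbon_spool, twine_cone's own z axis and vertical above 0.3 rad).
It also fails if it takes over 51 s, if anything falls off the work surface, if the arm or the gripper's body presses on something with over 40 N, if the wrist force passes 120 N, or if a joint passes its speed limit or range.

## Robot

A 6-joint arm with a two-finger parallel gripper is mounted at the origin on the work surface. World frame = base frame: x ahead of the robot, y to its left, z up, the work surface at z = 0. Lengths are in mm, angles in degrees, forces in N, time in s.
With the tool pointing down it reaches from about 300 to 850 mm from the base axis. Payload 4.2 kg.
Tool frame: the origin (TCP) lies midway between the tips of the shut fingers; the grasp point (between the pads) lies 19 mm behind it (env.grasp_offset is the distance from the TCP to the grasp point, in mm); z points along the fingers, y is the line along which they close (so a half turn about z gives the same grasp; the last joint's range is limited). The gripper opens to 91 mm and grips with 3 to 60 N. Pads are 32 mm wide; open, the fingers measure 118 mm over their backs; the gripper's body (76 mm by 178 mm) begins 60 mm behind the grasp point.
Start: joints at [66.578, 18.312, 89.639, -0, 72.044, -1.146], TCP at [217.974, 532.1, 213.976] pointing down, gripper open.
Joint ranges: [-177.97, 177.97], [-48.28, 115.42], [12.27, 149.76], [-77.06, 257.06], [2.81, 150.46], [-146.56, 146.56]. Speed limits (degrees/s): [147.25, 147.25, 180, 180, 180, 180].

## Interface

Orientations are given as [roll, pitch, yaw] about the fixed x, y, z axes, in that order (R = Rz(yaw) Ry(pitch) Rx(roll)).
In Python, from workcell import env, optics gives the robot as it stands. The module is installed in compiled form; this text tells all that it offers.
- The arm moves only by the tool send_rows, never from a script. Its argument "targets" is a list that holds one entry, the list of rows, each a list of 7 numbers: the turn, a rotation vector about the world's x, y, z scaled (see below), then the shift along the world's x, y, z scaled (see below), then the closure, from -1 (fully open) to 1 (shut). In form: [[[rx, ry, rz, x, y, z, gripper], ...]]. A call has 1 to 12 rows; each row shifts and turns the commanded pose from where the row before left it; what a row does not reach is not made up. The controller multiplies each number of a shift by 0.2 m and each number of a turn by pi/2 rad. A row lasts 1/10 s, in which the tool goes at most 50 mm and 8.59 degrees, less where a joint would pass 70% of its speed; a pose out of reach is approached as far as the arm can. A call with a number of a shift or a turn outside -1 to 1 is refused whole. A call with a gripper value outside its range is refused whole. The fingers move at their own pace and stop on an object; "grip_force" is the grip in N (left out, the last holds). Time passes only in rows, so rows that do not move let the fingers close. It gives the time, the measured TCP pose, the force, the opening and the grip force at its end, in the units of the state.
- env.state(): the state, without advancing time (a new reading comes with each control period).
- optics.grab_frame(name): name is "scene" or "side" or "wrist"; returns (picture, depth): 480x640x3 uint8, red, green, blue; 480x640 float32, mm along the optical axis (not along the pixel's ray), 0 where there is no reading.
- optics.camera_info(name): a dict with "camera_matrix" (3x3 intrinsics, pixels), "k1" (the pictures are not rectified: a ray, as slopes to the right and down, at radius r is drawn at 1 + k1 r^2 times it, then the intrinsics apply), "R" (3x3) and "t" (3): a world point X has camera coordinates R X + t; the wrist camera has in their place "mount" (4x4, takes a point from camera to tool coordinates, whose origin is the TCP and whose axes are the flange's). Camera axes: x right, y down, z forward; pixel columns grow to the right and rows downward; lengths in mm; the calibration is good to about 2 mm. A picture is of the moment at which its call begins: read the wrist's pose just before it. camera_info takes no time and is no camera call.
- env.job_done(): hands the job in; it is judged then, once.
Trained networks look in the newest picture that a camera, given by its name, has taken for a name from the list of things; names that differ only in an ending like _2 or _b are one class to them, and where a whole thing is asked for, a point or a joint stands for the part that bears it (a point fixed in the world has none). Each returns a list of dicts, best first, with "conf" (0 to 1); they miss things now and then, are a little off and sometimes report something else, mostly with a low value. They report only what shows in the picture. A call takes as long as a camera call.
- optics.silhouettes(camera, name): "mask" (480x640 bool, what is visible of it) and "at" ([column, row] in pixels, amid what is visible of it).
- optics.place_of(camera, name): "at" ([column, row] in pixels: a listed point, or the origin of a listed thing).
The state is a dict: "time_s": time; "qpos": joint angles; "qvel": joint speeds; "effort": joint torques, N m; "ee_pos": TCP position; "ee_rot": TCP orientation; "force": force on the tool from outside, world axes, zero at the start; "torque": the same for the moment, N m; "gripper_width": finger opening in mm; "gripper_force": force on a finger pad.
Only numpy, scipy, OpenCV 4.12 (cv2) and the standard library are available. Lean on these libraries where they do the work, as an engineer would, in place of code of your own. Each camera call takes 0.05 s, during which the arm holds its last target. There are 200 camera calls.

## Working session

There is one attempt and no reset: what is moved stays moved. The work goes in short steps, Python scripts to look and compute and a tool call to move; the robot and the scene stay as the last step left them, time stands still between calls to the robot, and variables do not carry over. Pictures are saved under pics/ and viewed, at most 10 in all, crops included, and the job is handed in when it is done.

Besides the shell and the picture viewer there is one more tool, called after "Call:" by a JSON object that holds its "method" and its "body", one argument or row to a line. send_rows: Moves the arm, as the interface text tells. Its arguments: {"type":"object","properties":{"targets":{"type":"array"},"grip_force":{"type":"number"}},"required":["targets"]}

```bash
mkdir -p pics; cat > h.py <<'E'
import numpy as np, cv2
from workcell import env, optics
from scipy.spatial.transform import Rotation as Ro
def cam(name):
    c=optics.camera_info(name)
    if 'mount' in c:
        s=env.state(); M=np.eye(4); M[:3,:3]=Ro.from_euler('xyz',s['ee_rot'],degrees=True).as_matrix(); M[:3,3]=s['ee_pos']
        T=M@np.array(c['mount']); R=T[:3,:3].T; t=-R@T[:3,3]
    else: R=np.array(c['R']);t=np.array(c['t'])
    return np.array(c['camera_matrix']),c['k1'],R,t
def ray(C,px):
    K,k1,R,t=C; d=np.linalg.inv(K)@[px[0],px[1],1]; u=d[:2]; s=u.copy()
    for _ in range(20): s=u/(1+k1*(s@s))
    return R.T@np.array([s[0],s[1],1]), -R.T@t
def onz(C,px,z):
    d,o=ray(C,px); return o+d*(z-o[2])/d[2]
def atdepth(C,px,dep):
    d,o=ray(C,px); return o+d*dep
def proj(C,X):
    K,k1,R,t=C; p=R@np.array(X)+t; s=p[:2]/p[2]; s=s*(1+k1*(s@s)); return (K@[s[0],s[1],1])[:2]
E
python3 - <<'E'
from h import *
print(env.state())
for n in ['scene','side','wrist']:
    C=cam(n); im,d=optics.grab_frame(n); cv2.imwrite(f'pics/{n}0.png',im[:,:,::-1])
    print(n, 'cam at',-C[2].T@C[3])
    for p,z in [('dial_axis',182),('tab',197),('mark3',182),('start_top',187),('head_front',138),('flower_jar',0),('ribbon_spool',0),('twine_cone',0)]:
        for r in optics.place_of(n,p)[:2]:
            a=r['at']; c,rr=int(round(a[0])),int(round(a[1]))
            print(p,round(r['conf'],2),np.round(a,1),'onz',onz(C,a,z).round(1),'dep',atdepth(C,a,d[rr,c]).round(1) if 0<=rr<480 and 0<=c<640 else None)
E
```

```text
{'time_s': 0.0, 'qpos': array([ 6.65777134e+01,  1.83528447e+01,  8.97067384e+01, -2.26733986e-04,
        7.20421384e+01, -1.14668560e+00]), 'qvel': array([ 0.10303138, -0.00824699,  0.07232459, -0.08796695, -0.16181567,
        0.01470296]), 'effort': array([-6.65213483e-04, -4.12455225e+01, -2.31963426e+01,  7.24799163e-02,
        4.58368845e-02, -1.40605171e-04]), 'ee_pos': array([217.77043439, 531.62849804, 213.10594938]), 'ee_rot': array([-1.79898295e+02, -1.82013978e-03,  1.57724467e+02]), 'force': array([-0.52532394, -0.49056554,  0.55211248]), 'torque': array([-0.00096734,  0.01147291,  0.0352676 ]), 'gripper_force': 0.0, 'gripper_width': 91.42924113974547}
scene cam at [1151.14876453 -484.75503318 1188.5491307 ]
dial_axis 0.85 [312.4 263.9] onz [615.6  -8.  182. ] dep [619.1 -11.1 188.5]
tab 0.8 [331.  259.1] onz [640.3  20.8 197. ] dep [646.4  14.8 208.8]
mark3 0.81 [282.3 270.9] onz [587.2 -65.1 182. ] dep [587.9 -65.6 183.4]
start_top 0.52 [273.1 231.7] onz [499.4 -15.6 187. ] dep [502.  -17.5 191. ]
head_front 0.74 [262.1 232.3] onz [452.2 -11.9 138. ] dep [451.6 -11.5
[... 504 characters left out ...]
p [581.5 -61.1 180.6]
start_top 0.69 [266.5 288.3] onz [453. -58. 187.] dep [453.8 -18.6 140.1]
start_top 0.64 [290.  264.8] onz [507.7  -1.8 187. ] dep [510.2  22.2 161. ]
head_front 0.96 [269. 287.] onz [459.5 -14.1 138. ] dep [459.3 -20.  145. ]
head_front 0.32 [339.7 262. ] onz [624.8  34.7 138. ] dep [611.9 -12.3 189.8]
flower_jar 0.83 [275.2 251. ] onz [492.3 227.8   0. ] dep [484.   88.9 140.8]
ribbon_spool 0.63 [329.8 240.1] onz [648.9 247.4   0. ] dep [605.7  63.4 182.4]
twine_cone 0.82 [350.4 414.4] onz [ 593.2 -259.4    0. ] dep [ 584.4 -281.2   50.3]
twine_cone 0.43 [350.1 247.7] onz [698.9 209.1  -0. ] dep [637.6   7.6 208.8]
wrist cam at [140.42728351 562.20408498 386.45839419]
```

```bash
python3 - <<'E'
import cv2,numpy as np
a=cv2.imread('pics/scene0.png')[170:360,210:430];b=cv2.imread('pics/side0.png')[190:340,250:430]
a=cv2.resize(a,(400,345),interpolation=2);b=cv2.resize(b,(400,333),interpolation=2)
c=np.zeros((345,800,3),np.uint8);c[:,:400]=a;c[:333,400:]=b;cv2.imwrite('pics/c0.png',c)
E
```

```text
(no output)
```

View pics/c0.png

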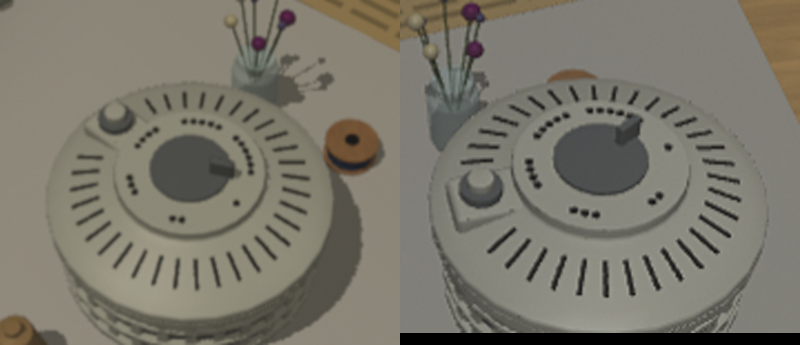

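View pics/scene0.png

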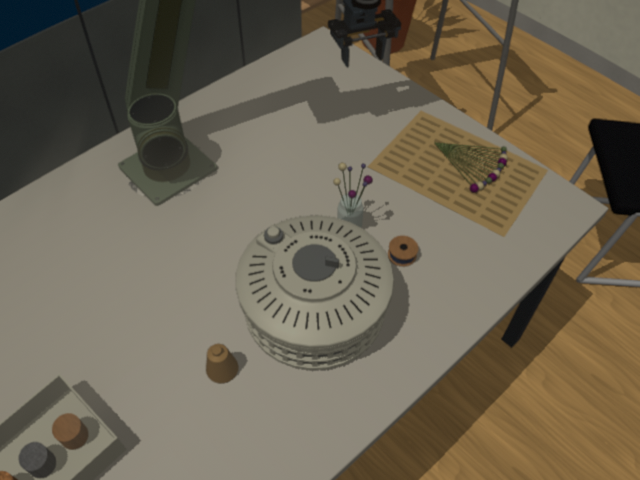

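Call:
{"method": "send_rows", "body": {
  "targets": [
    [[0, 0, 0, 0, 0, 0.2, 1], [0, 0, 0, 0, 0, 0.2, 1], [0, 0, 0, 0, 0, 0.2, 1], [0, 0, 0, 0.15, -0.19, 0, 1], [0, 0, 0, 0.15, -0.19, 0, 1], [0, 0, 0, 0.15, -0.19, 0, 1], [0, 0, 0, 0.15, -0.19, 0, 1], [0, 0, 0, 0.15, -0.19, 0, 1], [0, 0, 0, 0.15, -0.19, 0, 1], [0, 0, 0, 0.15, -0.19, 0, 1], [0, 0, 0, 0.15, -0.19, 0, 1], [0, 0, 0, 0.15, -0.19, 0, 1]]
  ]
}}

```text
time_s: 2.55
ee_pos: [488.9, 188.4, 334.2]
ee_rot: [180.0, 0.0, 157.7]
force: [-0.0, 0.2, 0.4]
gripper_width: 0.9
gripper_force: 0.0
```

Call:
{"method": "send_rows", "body": {
  "targets": [
    [[0, 0, 0, 0.15, -0.19, 0, 1], [0, 0, 0, 0.15, -0.19, 0, 1], [0, 0, 0, 0.15, -0.19, 0, 1], [0, 0, 0, 0.15, -0.19, 0, 1], [0, 0, 0, 0.15, -0.19, 0, 1], [0, 0, 0, 0, 0, 0, 1], [0, 0, 0, 0, 0, 0, 1]]
  ]
}}

```text
time_s: 3.25
ee_pos: [638.2, -0.6, 333.1]
ee_rot: [180.0, -0.1, 157.6]
force: [-0.5, 1.1, 0.4]
gripper_width: 0.6
gripper_force: 0.0
```

```bash
cat > look.py <<'E'
from h import *
import sys
s=env.state(); print(s['time_s'],s['ee_pos'].round(1),s['ee_rot'].round(1),s['gripper_width'].round(1),s['force'].round(1))
C=cam('wrist'); im,d=optics.grab_frame('wrist'); cv2.imwrite(f'pics/{sys.argv[1]}.png',im[:,:,::-1])
o,f=-C[2].T@C[3],C[2][2]; print('cam',o.round(),f.round(2))
for p,z in [('dial_axis',182),('tab',197),('mark3',182),('start_top',187),('head_front',138)]:
    for r in optics.place_of('wrist',p)[:2]:
        a=r['at']; c,rr=int(round(a[0])),int(round(a[1]))
        print(p,round(r['conf'],2),np.round(a,1),'onz',onz(C,a,z).round(1),'dep',atdepth(C,a,d[rr,c]).round(1) if 0<=rr<480 and 0<=c<640 else None)
E
python3 look.py w1
```

```text
Traceback (most recent call last):
  File "look.py", line 3, in <module>
    s=env.state(); print(s['time_s'],s['ee_pos'].round(1),s['ee_rot'].round(1),s['gripper_width'].round(1),s['force'].round(1))
                                                                               ^^^^^^^^^^^^^^^^^^^^^^^^
AttributeError: 'float' object has no attribute 'round'
```

```bash
sed -i "s/s\['gripper_width'\].round(1)/s['gripper_width']/" look.py; python3 look.py w1
```

```text
3.25 [ 6.382e+02 -6.000e-01  3.331e+02] [ 1.800e+02 -1.000e-01  1.576e+02] 0.5541584713116448 [-0.5  1.1  0.4]
cam [561.  30. 506.] [ 0.27 -0.11 -0.96]
dial_axis 0.8 [308.7 208.9] onz [615.3  -5.5 182. ] dep [614.   -4.7 189.4]
tab 0.57 [339.8 230.9] onz [643.2  14.9 197. ] dep [639.4  15.6 211.4]
tab 0.18 [240.4  89.7] onz [496.  -17.4 197. ] dep [495.1 -18.1 192.6]
mark3 0.66 [234.  206.9] onz [585.8 -71.7 182. ] dep [561.   29.5 505.7]
start_top 0.78 [241.9  93.3] onz [497.1 -19.  187. ] dep [498.4 -18.1 193.2]
head_front 0.78 [231.8  57.3] onz [453.  -21.3 138. ] dep [454.9 -20.4 144.4]
```

View pics/w1.png

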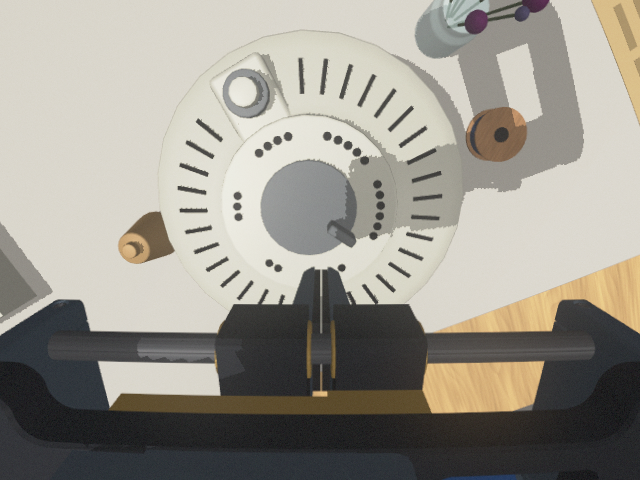

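```bash
python3 - <<'E'
from h import *
C=cam('wrist'); im,d=optics.grab_frame('wrist')
P=[]
for r in range(150,262):
    for c in range(250,420):
        if d[r,c]>0:
            X=atdepth(C,(c,r),d[r,c])
            P.append([*X,r,c,*im[r,c]])
P=np.array(P)
print('z hist',np.histogram(P[:,2],bins=np.arange(170,240,4)))
t=P[(P[:,2]>203)&(P[:,2]<225)&(P[:,0]<680)]
print(len(t),t[:,:5].mean(0).round(1)); u,s,v=np.linalg.svd(t[:,:2]-t[:,:2].mean(0),full_matrices=False); print(v,s/np.sqrt(len(t))*np.sqrt(12), t[:,:3].min(0),t[:,:3].max(0))
for n,px in [('six',(380,207)),('three',(238,206)),('one',(341,268)),('two',(273,266)),('five',(345,147)),('four',(273,145)),('axis',(308.5,207)),('start',(242.5,92))]:
    X=onz(C,px,{'axis':188,'start':187}.get(n,182)); print(n,X.round(1), np.degrees(np.arctan2(X[1]+7,X[0]-615)).round(1))
g=cv2.inRange(im,(90,90,90),(150,150,160))
E
```

```text
z hist (array([  13,    0,  159, 8104, 5146, 1653,   29,   26,   28,   49,  261,
          1,    0,    0,    0,    0,    0]), array([170, 174, 178, 182, 186, 190, 194, 198, 202, 206, 210, 214, 218,
       222, 226, 230, 234, 238]))
332 [643.4  15.3 210.5 235.5 339.1]
[[ 0.82927585  0.55883947]
 [ 0.55883947 -0.82927585]] [28.04486463  9.39987218] [631.42549143   4.56257481 203.10562244] [657.18430053  25.63492004 214.00255509]
six [639.5  61.  182. ] 70.1
three [586.5 -66.5 182. ] -115.6
one [684.3   2.9 182. ] 8.1
two [656.1 -60.8 182. ] -52.6
five [574.1  49.7 182. ] 125.8
four [547.2 -11.3 182. ] -176.4
axis [612.4  -2.8 188. ] 121.8
start [495.8 -16.9 187. ] -175.2
```

Call:
{"method": "send_rows", "body": {
  "targets": [
    [[0, 0, -0.065, -0.05, 0.1, 0, 1], [0, 0, -0.065, -0.05, 0.093, 0, 1], [0, 0, 0, 0, 0, -0.2, 1], [0, 0, 0, 0, 0, -0.2, 1], [0, 0, 0, 0, 0, -0.15, 1], [0, 0, 0, 0, 0, -0.1, 1], [0, 0, 0, 0, 0, -0.04, 1], [0, 0, 0, 0, 0, 0, 1], [0, 0, 0, 0, 0, 0, 1]]
  ]
}}

```text
time_s: 4.5
ee_pos: [618.7, 39.0, 197.4]
ee_rot: [179.9, 0.1, 146.0]
force: [-0.3, -0.5, -0.1]
gripper_width: 0.5
gripper_force: 0.0
```

```bash
python3 - <<'E'
from h import *
s=env.state(); p=s['ee_pos']; print(p.round(1),s['ee_rot'].round(1))
a=np.array([614.5,-4]); pr=p[:2]; y=s['ee_rot'][2]
for k,th in enumerate(np.arange(85-7,-92,-7.)):
    q=a+42.3*np.array([np.cos(np.radians(th)),np.sin(np.radians(th))]); d=q-pr
    print(k,'th',th,'phi',th-29,'d',(d/200).round(3),'rz',round((th+61-y)/90,3)); pr=q;y=th+61
E
python3 look.py w2 | head -4
```

```text
[618.7  39.  197.4] [1.799e+02 1.000e-01 1.460e+02]
0 th 78.0 phi 49.0 d [ 0.023 -0.008] rz -0.078
1 th 71.0 phi 42.0 d [ 0.025 -0.007] rz -0.078
2 th 64.0 phi 35.0 d [ 0.024 -0.01 ] rz -0.078
3 th 57.0 phi 28.0 d [ 0.022 -0.013] rz -0.078
4 th 50.0 phi 21.0 d [ 0.021 -0.015] rz -0.078
5 th 43.0 phi 14.0 d [ 0.019 -0.018] rz -0.078
6 th 36.0 phi 7.0 d [ 0.016 -0.02 ] rz -0.078
7 th 29.0 phi 0.0 d [ 0.014 -0.022] rz -0.078
8 th 22.0 phi -7.0 d [ 0.011 -0.023] rz -0.078
9 th 15.0 phi -14.0 d [ 0.008 -0.024] rz -0.078
10 th 8.0 phi -21.0 d [ 0.005 -0.025] rz -0.078
11 th 1.0 phi -28.0 d [ 0.002 -0.026] rz -0.078
12 th -6.0 phi -35.0 d [-0.001 -0.026] rz -0.078
13 th -13.0 phi -42.0 d [-0.004 -0.025] rz -0.078
14 th -20.0 phi -49.0 d [-0.007 -0.025] rz -0.078
15 th -27.0 phi -56.0 d [-0.01  -0.024] rz -0.078
16 th -34.0 phi -63.0 d [-0.013 -0.022] rz -0.078
17 th -41.0 phi -70.0 d [-0.016 -0.02 ] rz -0.078
18 th -48.0 phi -77.0 d [-0.018 -0.018] rz -0.078
19 th -55.0 phi -84.0 d [-0.02  -0.016] rz -0.078
20 th -62.0 phi -91.0 d [-0.022 -0.013] rz -0.078
21 th -69.0 phi -98.0 d [-0.023 -0.011] rz -0.078
22 th -76.0 phi -105.0 d [-0.025 -0.008] rz -0.078
23 th -83.0 phi -112.0 d [-0.025 -0.005] rz -0.078
24 th -90.0 phi -119.0 d [-0.026 -0.002] rz -0.078
4.5 [618.7  39.  197.4] [1.799e+02 1.000e-01 1.460e+02] 0.5387132927246514 [-0.3 -0.5 -0.1]
cam [549.  84. 370.] [ 0.24 -0.16 -0.96]
dial_axis 0.93 [258.8 317.4] onz [615.3  -7.2 182. ] dep [576.6  45.7 291. ]
tab 0.4 [156.5 330. ] onz [583.2 -55.5 197. ] dep [585.7 -65.5 184.6]
```

View pics/w2.png

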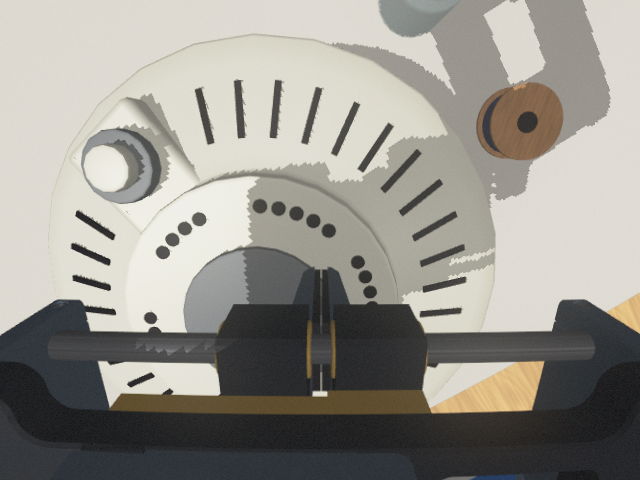

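Call:
{"method": "send_rows", "body": {
  "targets": [
    [[0, 0, -0.078, 0.023, -0.008, 0, 1], [0, 0, -0.078, 0.025, -0.007, 0, 1], [0, 0, -0.078, 0.024, -0.01, 0, 1], [0, 0, -0.078, 0.022, -0.013, 0, 1], [0, 0, -0.078, 0.021, -0.015, 0, 1], [0, 0, -0.078, 0.019, -0.018, 0, 1], [0, 0, -0.078, 0.016, -0.02, 0, 1], [0, 0, -0.078, 0.014, -0.022, 0, 1], [0, 0, -0.078, 0.011, -0.023, 0, 1], [0, 0, -0.078, 0.008, -0.024, 0, 1]]
  ]
}}

```text
time_s: 5.8
ee_pos: [655.1, 8.3, 196.3]
ee_rot: [180.0, -0.2, 75.5]
force: [2.1, 3.7, -0.8]
gripper_width: 0.3
gripper_force: 2.1
```

```bash
cat > l2.py <<'E'
from h import *
import sys
s=env.state(); print(s['time_s'],s['ee_pos'].round(1),s['ee_rot'].round(1),s['force'].round(1))
ims=[]
for n,(c,r) in [('scene',(312,264)),('side',(340,264))]:
    C=cam(n); im,d=optics.grab_frame(n); e=im[r-65:r+65,c-65:c+65,::-1]
    ims.append(cv2.resize(e,(400,400),interpolation=2))
    for q,z in [('tab',197),('start_top',187),('head_front',138),('dial_axis',182)]:
        for k in optics.place_of(n,q)[:1]:
            X=onz(C,k['at'],z); print(n,q,round(k['conf'],2),X.round(1),np.degrees(np.arctan2(X[1]+5,X[0]-614.5)).round(0))
cv2.imwrite(f'pics/{sys.argv[1]}.png',np.hstack(ims))
E
python3 l2.py s1
```

```text
5.8 [655.1   8.3 196.3] [180.   -0.2  75.5] [ 2.1  3.7 -0.8]
scene tab 0.7 [659.1 -12.8 197. ] -10.0
scene start_top 0.52 [492.9 -11.8 187. ] -177.0
scene head_front 0.79 [466.3 -23.7 138. ] -173.0
scene dial_axis 0.84 [616.8  -6.  182. ] -24.0
side tab 0.6 [649.4 -12.5 197. ] -12.0
side start_top 0.66 [502.  -13.2 187. ] -176.0
side head_front 0.55 [456.  -21.7 138. ] -174.0
side dial_axis 0.67 [611.1 -13.1 182. ] -113.0
```

View pics/s1.png

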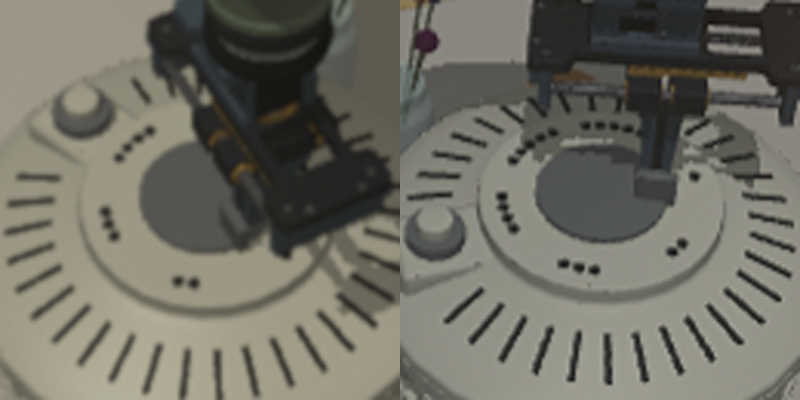

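Call:
{"method": "send_rows", "body": {
  "targets": [
    [[0, 0, -0.078, 0.005, -0.025, 0, 1], [0, 0, -0.078, 0.002, -0.026, 0, 1], [0, 0, -0.078, -0.001, -0.026, 0, 1], [0, 0, -0.078, -0.004, -0.025, 0, 1], [0, 0, -0.078, -0.007, -0.025, 0, 1], [0, 0, -0.078, -0.01, -0.024, 0, 1], [0, 0, -0.078, -0.013, -0.022, 0, 1], [0, 0, -0.078, -0.016, -0.02, 0, 1]]
  ]
}}

```text
time_s: 7.1
ee_pos: [647.5, -31.5, 196.1]
ee_rot: [180.0, -0.2, 19.4]
force: [3.9, 0.7, -2.3]
gripper_width: 0.5
gripper_force: 1.8
```

```bash
python3 l2.py s2
```

```text
7.1 [647.5 -31.5 196.1] [180.   -0.2  19.4] [ 3.9  0.7 -2.3]
scene tab 0.5 [632.5 -41.8 197. ] -64.0
scene start_top 0.53 [497.8 -14.5 187. ] -175.0
scene head_front 0.94 [450.3 -19.9 138. ] -175.0
scene dial_axis 0.57 [613.3  -6.5 182. ] -129.0
side tab 0.89 [626.1 -42.8 197. ] -73.0
side start_top 0.49 [509.1 -10.3 187. ] -177.0
side head_front 0.8 [452.8 -17.  138. ] -176.0
side dial_axis 0.8 [611.8  -7.6 182. ] -136.0
```

Tab near -68°, tracking. Continue to about -110°, with smaller steps at the end.

Call:
{"method": "send_rows", "body": {
  "targets": [
    [[0, 0, -0.078, -0.018, -0.018, 0, 1], [0, 0, -0.078, -0.02, -0.016, 0, 1], [0, 0, -0.039, -0.01, -0.007, 0, 1], [0, 0, -0.039, -0.011, -0.006, 0, 1], [0, 0, -0.039, -0.012, -0.006, 0, 1], [0, 0, -0.039, -0.012, -0.005, 0, 1], [0, 0, -0.039, -0.012, -0.004, 0, 1], [0, 0, -0.039, -0.013, -0.004, 0, 1], [0, 0, 0, 0, 0, 0, 1], [0, 0, 0, 0, 0, 0, 1]]
  ]
}}

```text
time_s: 8.6
ee_pos: [624.2, -45.1, 196.0]
ee_rot: [180.0, -0.0, -15.3]
force: [-0.2, 0.7, 1.1]
gripper_width: 0.3
gripper_force: 0.0
```

```bash
python3 l2.py s3
```

```text
8.6 [624.2 -45.1 196. ] [180.   -0.  -15.3] [-0.2  0.7  1.1]
scene tab 0.79 [602.3 -44.3 197. ] -107.0
scene start_top 0.58 [590.2 122.3 187. ] 101.0
scene head_front 0.94 [458.9 -28.  138. ] -172.0
scene dial_axis 0.64 [608.7  -3.2 182. ] 163.0
side tab 0.85 [593.8 -40.8 197. ] -120.0
side start_top 0.63 [499.6 -10.3 187. ] -177.0
side head_front 0.87 [450.4 -26.9 138. ] -172.0
side dial_axis 0.72 [603.4 -11.6 182. ] -149.0
```

View pics/s3.png

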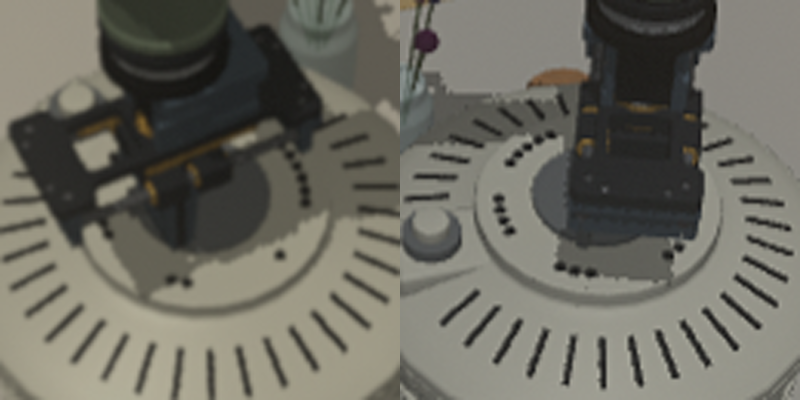

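Call:
{"method": "send_rows", "body": {
  "targets": [
    [[0, 0, 0, 0.05, -0.01, 0, 1], [0, 0, 0, 0, 0, 0.2, 1], [0, 0, 0, 0, 0, 0.2, 1], [0, 0, 0, 0, 0, 0.2, 1], [0, 0, 0, -0.2, 0.04, 0, 1], [0, 0, 0, -0.2, 0.04, 0, 1], [0, 0, 0, -0.2, 0.04, 0, 1], [0, 0, 0, -0.08, 0.03, 0, 1], [0, 0, 0, 0, 0, 0, 1], [0, 0, 0, 0, 0, 0, 1]]
  ]
}}

```text
time_s: 10.1
ee_pos: [499.3, -17.3, 316.5]
ee_rot: [-180.0, -0.1, -15.4]
force: [0.5, -0.1, 0.5]
gripper_width: 0.3
gripper_force: 0.0
```

```bash
python3 look.py w3;python3 l2.py s4
```

```text
10.1 [499.3 -17.3 316.5] [-1.80e+02 -1.00e-01 -1.54e+01] 0.32618202255570683 [ 0.5 -0.1  0.5]
cam [578. -41. 489.] [-0.28  0.08 -0.96]
dial_axis 0.84 [274.2 113.7] onz [609.9  -8.2 182. ] dep [609.1  -9.  189.7]
tab 0.63 [166.7 246. ] onz [527.  119.3 197. ] dep [502.2 196.5  56.1]
tab 0.55 [314.6 118. ] onz [596.4 -40.5 197. ] dep [595.4 -40.5 212.2]
mark3 0.79 [353.4 123.5] onz [584.1 -71.5 182. ] dep [584.1 -71.3 183.8]
start_top 0.71 [321.5 240.6] onz [491.5 -17.5 187. ] dep [493.  -17.9 192.3]
head_front 0.66 [334.  260.9] onz [451.3 -20.8 138. ] dep [453.9 -21.2 145.1]
10.4 [498.9 -17.3 315.5] [180.    0.  -15.5] [-0.4  0.   0. ]
scene tab 0.64 [603.5 -37.1 197. ] -109.0
scene start_top 0.5 [489.6 -20.2 187. ] -173.0
scene head_front 0.61 [459.3 -20.9 138. ] -174.0
scene dial_axis 0.57 [614.2   1.6 182. ] 93.0
side tab 0.73 [596.1 -33.6 197. ] -123.0
side start_top 0.61 [496.7 -18.6 187. ] -173.0
side head_front 0.7 [450.7 -16.1 138. ] -176.0
side dial_axis 0.85 [613.8  -6.7 182. ] -113.0
```

View pics/w3.png

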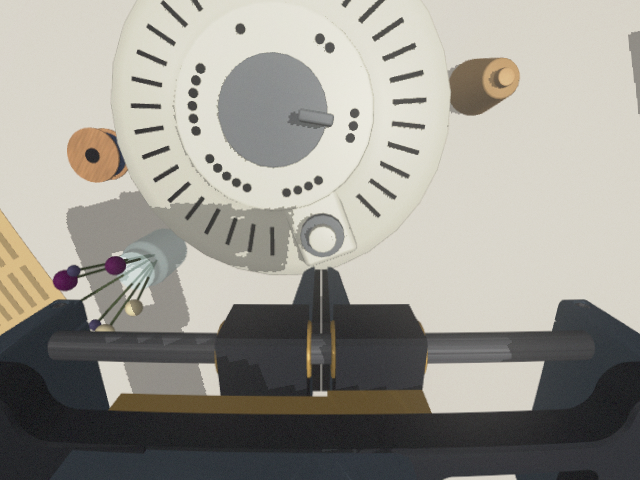

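View pics/s4.png

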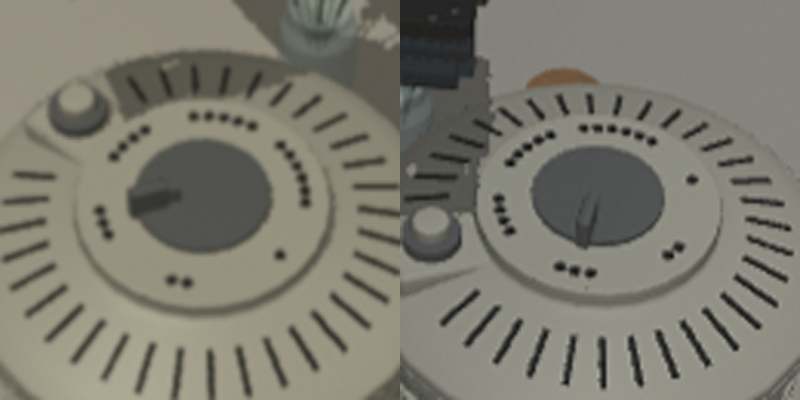

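Call:
{"method": "send_rows", "body": {
  "targets": [
    [[0, 0, 0, -0.015, 0, -0.2, 1], [0, 0, 0, 0, 0, -0.2, 1], [0, 0, 0, 0, 0, -0.15, 1], [0, 0, 0, 0, 0, -0.06, 1], [0, 0, 0, 0, 0, 0, 1], [0, 0, 0, 0, 0, 0, 1]]
  ]
}}

```text
time_s: 11.5
ee_pos: [496.3, -17.2, 195.3]
ee_rot: [-180.0, -0.1, -15.4]
force: [0.1, 0.5, 0.3]
gripper_width: 0.5
gripper_force: 0.0
```

Call:
{"method": "send_rows", "body": {
  "targets": [
    [[0, 0, 0, 0, 0, -0.02, 1], [0, 0, 0, 0, 0, -0.02, 1], [0, 0, 0, 0, 0, -0.01, 1], [0, 0, 0, 0, 0, -0.01, 1], [0, 0, 0, 0, 0, -0.005, 1], [0, 0, 0, 0, 0, 0, 1], [0, 0, 0, 0, 0, 0, 1]]
  ]
}}

```text
time_s: 12.2
ee_pos: [496.8, -17.2, 185.0]
ee_rot: [-179.9, -0.3, -15.4]
force: [-3.2, -0.8, 19.8]
gripper_width: 0.4
gripper_force: 10.1
```

Call:
{"method": "send_rows", "body": {
  "targets": [
    [[0, 0, 0, 0, 0, 0.01, 1], [0, 0, 0, 0, 0, 0, 1]]
  ]
}}

```text
time_s: 12.4
ee_pos: [496.8, -17.2, 185.2]
ee_rot: [-179.9, -0.3, -15.4]
force: [0.8, 0.3, 10.8]
gripper_width: 0.6
gripper_force: 5.1
```

Call:
{"method": "send_rows", "body": {
  "targets": [
    [[0, 0, 0, 0, 0, 0.01, 1], [0, 0, 0, 0, 0, 0, 1]]
  ]
}}

```text
time_s: 12.6
ee_pos: [496.7, -17.2, 186.3]
ee_rot: [-180.0, -0.2, -15.4]
force: [3.3, 0.9, 3.9]
gripper_width: 0.6
gripper_force: 2.1
```

Call:
{"method": "send_rows", "body": {
  "targets": [
    [[0, 0, 0, 0, 0, 0.01, 1], [0, 0, 0, 0, 0, 0, 1]]
  ]
}}

```text
time_s: 12.8
ee_pos: [495.8, -17.1, 187.4]
ee_rot: [-180.0, -0.1, -15.4]
force: [2.7, 0.7, 3.0]
gripper_width: 0.7
gripper_force: 1.8
```

Call:
{"method": "send_rows", "body": {
  "targets": [
    [[0, 0, 0, 0, 0, 0.01, 1], [0, 0, 0, 0, 0, 0, 1]]
  ]
}}

```text
time_s: 13.0
ee_pos: [495.1, -17.1, 188.9]
ee_rot: [180.0, 0.0, -15.4]
force: [2.7, 0.1, 2.8]
gripper_width: 0.5
gripper_force: 1.3
```

The force stays hard at the stop and then falls off like a spring as I rise, so the button was fully in. Now I'll retreat and check.

Call:
{"method": "send_rows", "body": {
  "targets": [
    [[0, 0, 0, 0, 0, 0.05, 1], [0, 0, 0, 0, 0, 0.15, 1], [0, 0, 0, 0, 0, 0.2, 1], [0, 0, 0, 0, 0, 0.2, 1], [0, 0, 0, -0.1, 0, 0, 1], [0, 0, 0, 0, 0, 0, 1], [0, 0, 0, 0, 0, 0, 1]]
  ]
}}

```text
time_s: 13.7
ee_pos: [474.3, -17.0, 308.2]
ee_rot: [180.0, 0.1, -15.4]
force: [0.2, 0.9, 0.0]
gripper_width: 0.7
gripper_force: 0.0
```

```bash
python3 look.py w4; python3 l2.py s5
```

```text
13.7 [474.3 -17.  308.2] [ 1.80e+02  1.00e-01 -1.54e+01] 0.6884891265571507 [0.2 0.9 0. ]
cam [554. -41. 480.] [-0.29  0.08 -0.96]
dial_axis 0.55 [260.   79.9] onz [611.6  -5.6 182. ] dep [610.1  -6.5 189.9]
tab 0.74 [ 93.5 137.3] onz [606.6 138.2 197. ] dep [636.7 241.3  33.6]
tab 0.58 [305.6  85.7] onz [595.2 -40.  197. ] dep [593.2 -40.  210.4]
mark3 0.62 [348.4  94.1] onz [581.8 -72.  182. ] dep [581.7 -71.8 183.7]
head_front 0.72 [328.5 240.8] onz [451.8 -21.1 138. ] dep [454.  -21.5 145.2]
14.0 [475.2 -17.1 308.2] [ 1.80e+02  1.00e-01 -1.54e+01] [-0.2  0.7 -0.6]
scene tab 0.66 [598.8 -40.8 197. ] -114.0
scene start_top 0.49 [489.7 -14.5 187. ] -176.0
scene head_front 0.59 [449.3 -23.9 138. ] -173.0
scene dial_axis 0.89 [612.4  -6.  182. ] -155.0
side tab 0.91 [598.5 -37.3 197. ] -116.0
side start_top 0.62 [499.9  -9.5 187. ] -178.0
side head_front 0.73 [454.4 -13.6 138. ] -177.0
side dial_axis 0.94 [611.2  -7.5 182. ] -143.0
```

View pics/w4.png

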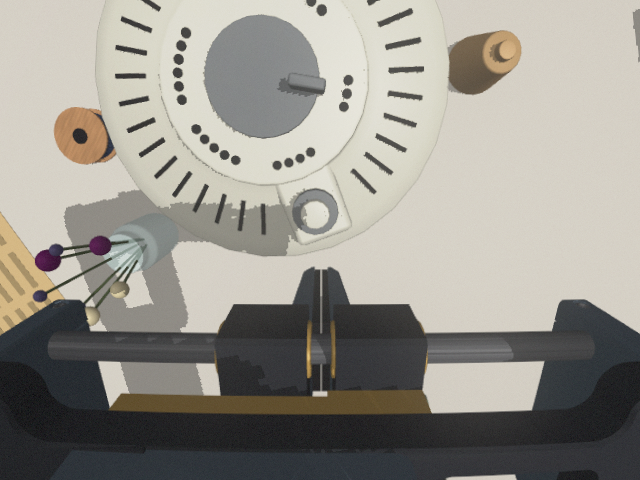

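The tab at (307,84) still points at the three dots at (347,93). The button at (316,213) is out again, and the head and its neighbours are undisturbed.

```bash
python3 -c "
from workcell import env
print(env.job_done())"
```

```text
the job is handed in; nothing more can be done
None
```

I pushed the dial tab round to the three-dot mark, then pressed the start button fully in and let it spring back. The job was handed in at about 14 s, and the last pictures show the head, jar, spool and cone where they were; no verdict came back.

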